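Roll two drill cores onto the line of the viewing mat

TASK

Line up the two pieces of drill core for inspection: with a fingertip on the stone, roll first the long piece and then the short piece sideways until each lies at rest centred along the white line of the felt mat. Roll them on the mat by pushing, never pick them up, and leave the stone specimen, hand lens, jar and tray of stones where they are.

Things in the scene. Friction and masses are not known exactly. Their poses are not given: they have to be found in the camera images.
- mat: Grey felt mat, 320 x 270 mm and 4 mm thick, fixed flat on the bench. Origin at the centre of its underside, on the bench. A straight white line, 5 mm wide, flush with the felt, runs through its centre along its x axis for nearly its whole length of 320 mm; y points across the line, in the plane of the mat, z up.
- core_long: Long grey stone core, a smooth cylinder lying on the mat: 110 mm long, 40 mm diameter, 370 g. Origin at mid-axis (24 mm above the bench); x along its axis, y and z turn as it rolls, z up at the start. Starts about parallel to the line, 50 to 80 mm off it, the two cores on opposite sides and halves. Stroking its lightly pressed top rolls it half the finger's travel; the felt stops it within mm of a slow push.
- core_short: Short grey stone core, a smooth cylinder lying on the mat: 70 mm long, 40 mm diameter, 240 g. Origin at mid-axis (24 mm above the bench); x along its axis, y and z turn as it rolls, z up at the start. Starts about parallel to the line, 50 to 80 mm off it, the two cores on opposite sides and halves. Stroking its lightly pressed top rolls it half the finger's travel; the felt stops it within mm of a slow push.
- specimen: Bystander: a rough six-sided lump of stone, 40 mm across and 36 mm high, standing on a free corner of the mat. Origin at the centre of its underside.
- lens: Bystander: a small cylindrical hand lens, black with a metal rim, 30 mm across and 40 mm high, standing on the bench beyond an end of the mat. Origin at the centre of its underside.
- jar: Bystander: a glass jar with a metal lid, 60 mm across and 75 mm high, standing on the bench beyond an end of the mat. Origin at the centre of its underside.
- tray: Bystander: a small open wooden tray of stones, 75 x 95 mm and about 30 mm high, on the bench beyond an end of the mat. Origin at the centre of its underside.
Not all that is in view belongs to the job. What is shaped like the core_long but pink or yellow is not meant.

How it is judged:
By the outcome, as a careful person would: the job done as asked, in the order asked, and still so for the second after the job is handed in, with the robot touching nothing.
It also fails if it takes over 64 s, if anything falls off the work surface, if the arm or the gripper's body presses on something with over 40 N, if the wrist force passes 120 N, or if a joint passes its speed limit or range.

ROBOT

A 6-joint arm with a two-finger parallel gripper is mounted at the origin on the work surface. World frame = base frame: x ahead of the robot, y to its left, z up, the work surface at z = 0. Lengths are in m, angles in rad, forces in N, time in s.
With the tool pointing down it reaches from about 0.325 to 0.85 m from the base axis. Payload 15.5 kg.
Tool frame: the origin (TCP) lies at the very end of the fingers, on their centre line; the grasp point (between the pads) lies 19 mm behind it; x points along the fingers, y is the direction in which the jaws open and shut, and the axes are right-handed (so a half turn about x gives the same grasp; the last joint's range is limited). The gripper opens to 91 mm and grips with 3 to 60 N. Pads are 32 mm wide; open, the fingers measure 118 mm over their backs; the gripper's body (76 mm by 178 mm) begins 60 mm behind the grasp point.
Start: joints at [-1.288, 0.494, 1.345, -0, 1.302, -0.096], TCP at [0.231, -0.581, 0.214] pointing down, gripper open.
Joint ranges: [-2.91, 2.91], [-0.82, 2.16], [0.22, 2.67], [-1.22, 4.37], [0.12, 2.79], [-3.08, 3.08]. Speed limits (rad/s): [1.89, 1.89, 2.57, 3.01, 3.01, 3.01].

INTERFACE

Orientations are given as a unit quaternion [x, y, z, w].
In Python, from station import robot gives the robot as it stands.
- The arm moves only by the tool jog_arm, never from a script. Its argument "moves" is a list of rows, each an object of numbers: "wx", "wy", "wz": the turn, a rotation vector about the tool's x, y, z in units of 2 rad (1.0 is 2 rad); "x", "y", "z": the shift along the tool's x, y, z in units of 0.75 m (1.0 is 0.75 m); "jaw": the opening, from -1 (shut) to 1 (fully open). In form: [{"wx": .., "wy": .., "wz": .., "x": .., "y": .., "z": .., "jaw": ..}, ...]. A call has 1 to 10 rows; each row is the pose to reach, as a shift and turn from the pose commanded when the call began, along the tool's axes at that moment; what a row does not reach only later rows make up. A row lasts 1/10 s, in which the tool goes at most 50 mm and 8.59 degrees, less where a joint would pass 70% of its speed; a pose out of reach is approached as far as the arm can. A call with a number of a shift or a turn outside -1 to 1 is refused whole. A call with a gripper value outside its range is refused whole. The fingers move at their own pace and stop on an object; the grip force is fixed at half the most. Time passes only in rows, so rows that repeat a pose let the fingers close. It gives the time, the measured TCP pose, the force and the opening at its end, in the units of the state.
- robot.sense(): the state, without advancing time (a new reading comes with each control period).
- robot.snapshot(name): name is "side" or "top" or "wrist"; returns a dict with "frame" (420x560x3 uint8, red, green, blue), "range_z" (420x560 float32, m along the optical axis (not along the pixel's ray), 0 where there is no reading), "camera_matrix" (3x3 intrinsics, pixels), "R" (3x3) and "t" (3): a world point X has camera coordinates R X + t. Camera axes: x right, y down, z forward; pixel columns grow to the right and rows downward; lengths in m; the calibration is good to about 2 mm. The wrist camera is an equidistant fisheye: a pixel r from the principal point sees the ray r / f radians off the axis. A picture is of the moment at which its call begins.
- robot.job_done(): hands the job in, once; it reports no verdict.
The state is a dict: "clock": time; "q": joint angles; "dq": joint speeds; "effort": joint torques, N m; "tool_pos": TCP position; "orientation": TCP orientation; "wrist_force": force on the tool from outside, world axes, zero at the start; "ft_torque": the same for the moment, N m; "grip_width": finger opening in m.
Only numpy, scipy, OpenCV 4.12 (cv2) and the standard library are available. Lean on these libraries where they do the work, as an engineer would, in place of code of your own. Each camera call takes 0.05 s, during which the arm holds its last target.

## Working session

There is one attempt and no reset: what is moved stays moved. The work goes in short steps, Python scripts to look and compute and a tool call to move; the robot and the scene stay as the last step left them, time stands still between calls to the robot, and variables do not carry over. Pictures are saved under pics/ and viewed, and the job is handed in when it is done.

Besides the shell and the picture viewer there is one more tool, called after "Request:" by a JSON object that holds its "method" and its "body", one argument or row to a line. jog_arm: Moves the arm, as the interface text tells. Its arguments: {"type":"object","properties":{"moves":{"type":"array","items":{"type":"object","properties":{"wx":{"type":"number"},"wy":{"type":"number"},"wz":{"type":"number"},"x":{"type":"number"},"y":{"type":"number"},"z":{"type":"number"},"jaw":{"type":"number"}}}}},"required":["moves"]}

```bash
mkdir -p pics; ls
python3 - <<'E'
from station import robot
import cv2
s=robot.sense();print({k:s[k] for k in('clock','tool_pos','orientation','wrist_force','grip_width')})
for n in('top','side'):
    d=robot.snapshot(n);cv2.imwrite(f'pics/{n}0.png',d['frame'][:,:,::-1]);print(n,d['camera_matrix'],d['R'],d['t'])
E
```

```text
pics
{'clock': 0.0, 'tool_pos': array([ 0.23101122, -0.58032268,  0.21332765]), 'orientation': array([-0.69442095, -0.13356524,  0.69450352, -0.13268278]), 'wrist_force': array([0.79958241, 0.40317483, 0.17958424]), 'grip_width': 0.09123587115660085}
top [[438.07852957   0.         276.25421115]
 [  0.         438.07852957 205.14578539]
 [  0.           0.           1.        ]] [[ 0.00836118 -0.99987598  0.0133462 ]
 [-0.99069632 -0.01009594 -0.13571613]
 [ 0.13583404 -0.01208729 -0.99065787]] [0.05312257 0.59544975 1.07869052]
side [[400.95093092   0.         274.85700778]
 [  0.         400.95093092 221.79755791]
 [  0.           0.           1.        ]] [[-0.99856474 -0.04671025 -0.02620347]
 [ 0.00192152  0.45769305 -0.8891082 ]
 [ 0.05352361 -0.88788244 -0.45694638]] [0.61272867 0.03038214 0.816679  ]
```

View pics/top0.png

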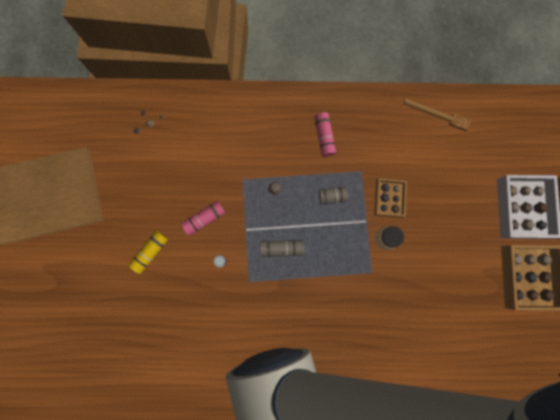

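View pics/side0.png

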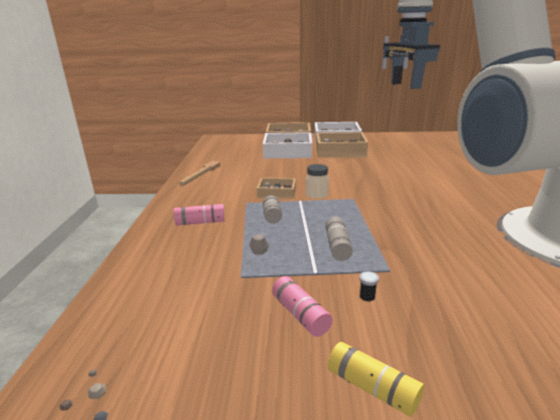

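The top view shows the mat at columns 243-370 and rows 172-280, with the line near row 226. The long core is at about (282,248) on the robot's side, and the short core at about (334,196) on the far side. The specimen is at (275,188). Next I'll measure them.

```bash
cat > h.py <<'E'
import numpy as np,cv2
from station import robot
def cast(d,uv,z):
    K,R,t=d['camera_matrix'],d['R'],d['t']
    uv=np.atleast_2d(uv).astype(float)
    r=np.c_[(uv[:,0]-K[0,2])/K[0,0],(uv[:,1]-K[1,2])/K[1,1],np.ones(len(uv))]@R
    c=-R.T@t; return c+r*((z-c[2])/r[:,2])[:,None]
def cloud(d):
    K,R,t=d['camera_matrix'],d['R'],d['t']; Z=d['range_z']
    v,u=np.mgrid[:Z.shape[0],:Z.shape[1]]
    P=np.stack([(u-K[0,2])/K[0,0]*Z,(v-K[1,2])/K[1,1]*Z,Z],-1)
    return (P-t)@R
def white(d,roi,z=.004):
    x0,y0,x1,y1=roi; f=d['frame'][y0:y1,x0:x1].astype(float); g=f.min(2)
    return g
def pca(P):
    c=(P.max(0)+P.min(0))/2; m=P.mean(0); u,s,vt=np.linalg.svd(P-m); return m,vt[0]
E
python3 - <<'E'
from h import *
d=robot.snapshot('top'); P=cloud(d); f=d['frame'].astype(int)
np.savez('top0.npz',**d)
big=cv2.resize(d['frame'][160:290,230:420],None,fx=4,fy=4,interpolation=cv2.INTER_CUBIC);cv2.imwrite('pics/topz.png',big[:,:,::-1])
print('mat z',np.median(P[260:270,330:350,2]))
for n,(x0,y0,x1,y1) in dict(long=(255,235,312,262),short=(315,182,355,208),spec=(262,178,290,198),jar=(372,220,410,252),tray=(370,170,412,220),lens=(208,250,232,272)).items():
    Q=P[y0:y1,x0:x1].reshape(-1,3); Q=Q[Q[:,2]>.016]
    m=Q.mean(0); print(n,len(Q),m.round(4),Q.min(0).round(4),Q.max(0).round(4))
g=d['frame'].min(2)
m=(g>110).astype(np.uint8); m[:, :243]=0;m[:,370:]=0;m[:215]=0;m[235:]=0
v,u=np.nonzero(m); W=cast(d,np.c_[u,v],.004); 
print('line',len(u),W.min(0),W.max(0),np.polyfit(W[:,1],W[:,0],1))
E
```

```text
mat z 0.003483873660028777
long 680 [0.4851 0.0432 0.0507] [ 0.4429 -0.0108  0.0223] [0.5075 0.0965 1.1487]
short 433 [ 0.6215 -0.0872  0.0412] [ 0.4429 -0.1251  0.0173] [0.6456 0.0722 1.1487]
spec 151 [0.6351 0.0627 0.0601] [0.4429 0.0462 0.0163] [0.6592 0.0778 1.1487]
jar 537 [ 0.5128 -0.2202  0.0769] [ 0.4429 -0.2569  0.0161] [0.5441 0.0722 1.1487]
tray 554 [ 0.6186 -0.2359  0.0378] [ 0.4429 -0.2806  0.016 ] [0.6695 0.0722 1.1487]
lens 120 [0.4509 0.1954 0.0773] [0.4373 0.0722 0.0344] [0.4648 0.2135 1.1487]
line 342 [ 0.53352234 -0.17572469  0.004     ] [0.56278628 0.13424462 0.004     ] [-0.08028568  0.54610069]
```

View pics/topz.png

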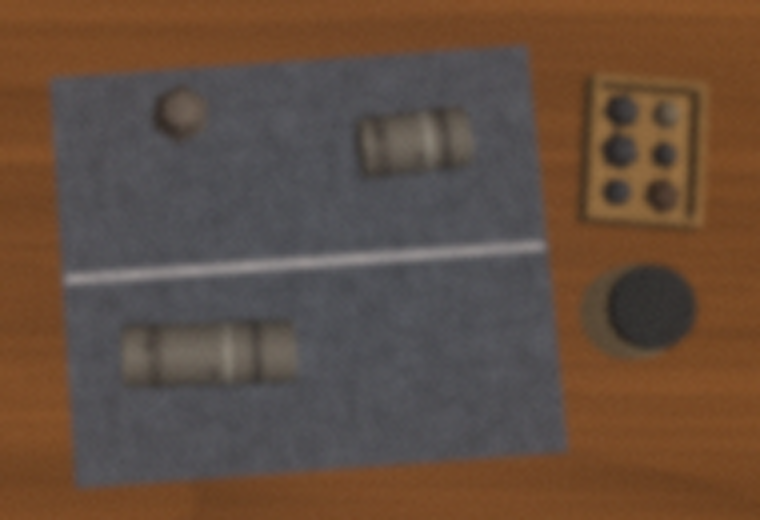

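The zoomed view shows the line running from (65,279) to (545,246). The long core spans (122-298, 353) and the short core (360-472, 140). The tray and jar stand to the right of the mat. Now I'll fit the geometry more precisely.

```bash
cat >> h.py <<'E'
def linefit(d,cols,ylo=-.2,yhi=.2,x0=.545,roi=None):
    # subpixel intensity centroid per column near expected line
    g=d['frame'].min(2).astype(float); uv=[]
    K,R,t=d['camera_matrix'],d['R'],d['t']
    for c in cols:
        lo,hi=roi(c); seg=g[lo:hi,c]; w=np.clip(seg-np.median(seg)-15,0,None)
        if w.max()<30: continue
        k=int(np.argmax(w)); a=max(0,k-3); ww=w[a:k+4]
        uv.append((c,lo+a+(ww*np.arange(len(ww))).sum()/ww.sum()))
    W=cast(d,np.array(uv),.004)
    p=np.polyfit(W[:,1],W[:,0],1); r=W[:,0]-np.polyval(p,W[:,1]); k=abs(r)<2*r.std()+1e-4
    return np.polyfit(W[k,1],W[k,0],1),r.std(),W[:,1].min(),W[:,1].max()
def core(P,c,rad=.07,zlo=.028):
    """c approx xy; returns centre, slope dx/dy from top points by cylinder fit, y-extent"""
    from scipy.optimize import least_squares
    Q=P.reshape(-1,3); Q=Q[np.isfinite(Q).all(1)&(Q[:,2]>zlo)&(Q[:,2]<.055)&(np.hypot(Q[:,0]-c[0],Q[:,1]-c[1])<rad)&(abs(Q[:,0]-c[0])<.035)]
    y0=(Q[:,1].min()+Q[:,1].max())/2
    f=lambda p:np.hypot((Q[:,0]-p[0]-p[1]*(Q[:,1]-y0))*np.cos(np.arctan(p[1])),Q[:,2]-p[2])-.020
    s=least_squares(f,[c[0],0,.024],loss='soft_l1',f_scale=.001)
    return s.x,y0,Q[:,1].min(),Q[:,1].max(),len(Q),np.median(abs(s.fun)),np.percentile(Q[:,2],98)
E
python3 - <<'E'
from h import *
d=dict(np.load('top0.npz')); P=cloud(d)
L=linefit(d,range(248,364),roi=lambda c:(int(229-(c-247)*.07)-7,int(229-(c-247)*.07)+7)); print('line',L,np.degrees(np.arctan(L[0][0])))
for n,c in dict(long=(.489,.043),short=(.622,-.09)).items():
    s=core(P,c); print(n,s,'yaw',np.degrees(np.arctan(s[0][1])))
    p=L[0]; print(' off line',(s[0][0]-np.polyval(p,s[1]))*np.cos(np.arctan(p[0])))
d=robot.snapshot('side');np.savez('side0.npz',**d);P=cloud(d)
for n,c in dict(long=(.489,.043),short=(.622,-.09)).items():
    s=core(P,c); print('side',n,s,'yaw',np.degrees(np.arctan(s[0][1])))
big=cv2.resize(d['frame'][180:300,220:400],None,fx=4,fy=4,interpolation=cv2.INTER_CUBIC);cv2.imwrite('pics/sidez.png',big[:,:,::-1])
E
```

```text
line (array([-0.08084185,  0.54611461]), np.float64(0.0001178265831360173), np.float64(-0.17044569865406328), np.float64(0.13157789741292822)) -4.6218454861177705
long (array([ 0.48602948, -0.04212824,  0.02371609]), np.float64(0.042953630377575894), np.float64(-0.010633813062007025), np.float64(0.09654107381715882), 646, np.float64(0.0010287062838479615), np.float64(0.04648980793984504)) yaw -2.4123438079314337
 off line -0.05642858931001277
short (array([ 0.62421779, -0.13645007,  0.02365213]), np.float64(-0.08840874975773685), np.float64(-0.12374091420840214), np.float64(-0.053076585307071586), 402, np.float64(0.0011315577486053045), np.float64(0.047357865193102984)) yaw -7.770027765482
 off line 0.070725317314669
side long (array([ 0.48694703, -0.04442451,  0.02274869]), np.float64(0.043537252452854405), np.float64(-0.013327990893086053), np.float64(0.10040249579879486), 621, np.float64(0.0005144000791573004), np.float64(0.04365764843121142)) yaw -2.543664265597005
side short (array([ 0.6251011 , -0.12809108,  0.02246144]), np.float64(-0.08798663595133127), np.float64(-0.1260092331273815), np.float64(-0.04996403877528106), 285, np.float64(0.0006927497548760223), np.float64(0.04361951388334416)) yaw -7.299330528695929
```

View pics/sidez.png

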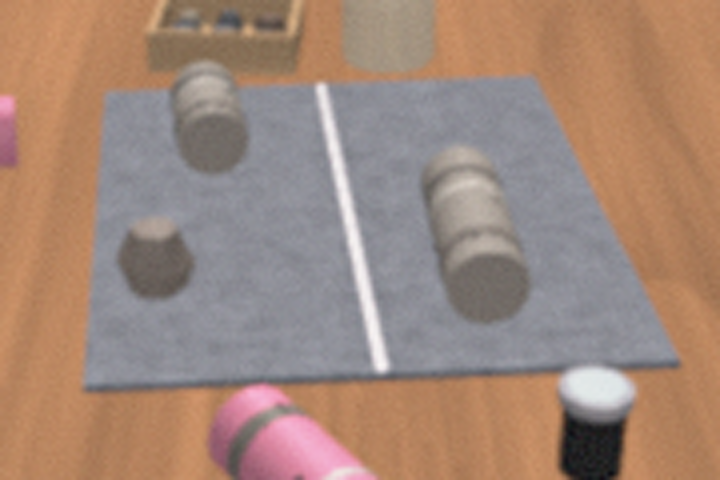

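```bash
cat >> h.py <<'E'
from scipy.spatial.transform import Rotation as Ro
TH=np.arctan(-0.08084)   # line yaw measured from +y, dx/dy
def Rdes(sgn=1):
    y=sgn*np.array([np.sin(TH),np.cos(TH),0]); x=np.array([0,0,-1.]); return np.c_[x,y,np.cross(x,y)]
def go(pos,sgn=1,base=None):
    s=robot.sense(); R0=Ro.from_quat(s['orientation']).as_matrix() if base is None else base[1]
    p0=s['tool_pos'] if base is None else base[0]
    sh=R0.T@(np.array(pos)-p0)/.75; w=Ro.from_matrix(R0.T@Rdes(sgn)).as_rotvec()/2
    return dict(shift=sh.round(4),w=w.round(4))
E
python3 - <<'E'
from h import *
s=robot.sense();print(Ro.from_quat(s['orientation']).as_matrix().round(3),s['clock'])
n=np.array([np.cos(TH),-np.sin(TH),0]);print('n',n)
c=np.array([.4865,.043,0])
for sg in(1,-1):
  for off,z in((-.062,.12),(-.062,.016)): print(sg,c-0+off*n+[0,0,z],go(c+off*n+[0,0,z],sg))
E
```

```text
[[-0.     0.37  -0.929]
 [ 0.001 -0.929 -0.37 ]
 [-1.    -0.001 -0.   ]] 0.2
n [0.99674838 0.08057714 0.        ]
1 [0.4247016  0.03800422 0.12      ] {'shift': array([ 0.1252, -0.6706, -0.5448]), 'w': array([-1.4217e+00, -5.0000e-04,  0.0000e+00])}
1 [0.4247016  0.03800422 0.016     ] {'shift': array([ 0.2639, -0.6705, -0.5448]), 'w': array([-1.4217e+00, -5.0000e-04,  0.0000e+00])}
-1 [0.4247016  0.03800422 0.12      ] {'shift': array([ 0.1252, -0.6706, -0.5448]), 'w': array([0.1491, 0.    , 0.0003])}
-1 [0.4247016  0.03800422 0.016     ] {'shift': array([ 0.2639, -0.6705, -0.5448]), 'w': array([0.1491, 0.    , 0.0003])}
```

Request:
{"method": "jog_arm", "body": {
  "moves": [
    {"x": 0, "y": -0.6706, "z": -0.5448, "wx": 0.1491, "jaw": 0.32},
    {"x": 0, "y": -0.6706, "z": -0.5448, "wx": 0.1491, "jaw": 0.32},
    {"x": 0, "y": -0.6706, "z": -0.5448, "wx": 0.1491, "jaw": 0.32},
    {"x": 0, "y": -0.6706, "z": -0.5448, "wx": 0.1491, "jaw": 0.32},
    {"x": 0, "y": -0.6706, "z": -0.5448, "wx": 0.1491, "jaw": 0.32},
    {"x": 0, "y": -0.6706, "z": -0.5448, "wx": 0.1491, "jaw": 0.32},
    {"x": 0, "y": -0.6706, "z": -0.5448, "wx": 0.1491, "jaw": 0.32},
    {"x": 0, "y": -0.6706, "z": -0.5448, "wx": 0.1491, "jaw": 0.32},
    {"x": 0, "y": -0.6706, "z": -0.5448, "wx": 0.1491, "jaw": 0.32},
    {"x": 0, "y": -0.6706, "z": -0.5448, "wx": 0.1491, "jaw": 0.32}
  ]
}}

```text
validation failed for argument at $.mo...
```

Run:
```python
from h import *
n=np.array([np.cos(TH),-np.sin(TH),0])
c=np.array([.4865,.043,0]);print(robot.sense()['q'],robot.sense()['tool_pos'],robot.sense()['clock'])
for z in .12,.016: print(go(c-.062*n+[0,0,z],-1))
```

```text
[-1.28743886e+00  4.93964819e-01  1.34585763e+00 -2.65342197e-05
  1.30246910e+00 -9.55002093e-02] [ 0.23109846 -0.58048256  0.21356672] 0.2
{'shift': array([ 0.1252, -0.6706, -0.5448]), 'w': array([0.1491, 0.    , 0.0003])}
{'shift': array([ 0.2639, -0.6705, -0.5448]), 'w': array([0.1491, 0.    , 0.0003])}
```

The call was refused, and the message is cut off before the reason. It may need rounder numbers or every key. I'll try a short call.

Request:
{"method": "jog_arm", "body": {
  "moves": [
    {"x": 0, "y": -0.67, "z": -0.545, "wx": 0.149, "wy": 0, "wz": 0, "jaw": 0.32},
    {"x": 0, "y": -0.67, "z": -0.545, "wx": 0.149, "wy": 0, "wz": 0, "jaw": 0.32},
    {"x": 0, "y": -0.67, "z": -0.545, "wx": 0.149, "wy": 0, "wz": 0, "jaw": 0.32},
    {"x": 0, "y": -0.67, "z": -0.545, "wx": 0.149, "wy": 0, "wz": 0, "jaw": 0.32},
    {"x": 0, "y": -0.67, "z": -0.545, "wx": 0.149, "wy": 0, "wz": 0, "jaw": 0.32},
    {"x": 0, "y": -0.67, "z": -0.545, "wx": 0.149, "wy": 0, "wz": 0, "jaw": 0.32},
    {"x": 0, "y": -0.67, "z": -0.545, "wx": 0.149, "wy": 0, "wz": 0, "jaw": 0.32},
    {"x": 0, "y": -0.67, "z": -0.545, "wx": 0.149, "wy": 0, "wz": 0, "jaw": 0.32}
  ]
}}

```text
clock: 1.0
tool_pos: [0.351, -0.1972, 0.214]
orientation: [0.707, 0.028, -0.706, 0.028]
wrist_force: [1.3, 0.3, 0.1]
grip_width: 0.0602
```

Run:
```python
from h import *
n=np.array([np.cos(TH),-np.sin(TH),0])
c=np.array([.4865,.043,0]);s=robot.sense();print(s['q'].round(3),s['tool_pos'],Ro.from_quat(s['orientation']).as_matrix().round(3))
for z in .12,.016: print(go(c-.062*n+[0,0,z],-1))
```

```text
[-0.661  0.18   1.854  0.     1.108  0.83 ] [ 0.35098425 -0.19721961  0.21402586] [[ 0.     0.08  -0.997]
 [-0.    -0.997 -0.08 ]
 [-1.     0.    -0.   ]]
{'shift': array([ 0.1253, -0.3048, -0.1231]), 'w': array([-0.0002, -0.0002, -0.0001])}
{'shift': array([ 0.264 , -0.3048, -0.123 ]), 'w': array([-0.0002, -0.0002, -0.0001])}
```

Request:
{"method": "jog_arm", "body": {
  "moves": [
    {"x": 0.0, "y": -0.305, "z": -0.123},
    {"x": 0.0, "y": -0.305, "z": -0.123},
    {"x": 0.0, "y": -0.305, "z": -0.123},
    {"x": 0.0, "y": -0.305, "z": -0.123},
    {"x": 0.0, "y": -0.305, "z": -0.123},
    {"x": 0.1, "y": -0.305, "z": -0.123},
    {"x": 0.2, "y": -0.305, "z": -0.123},
    {"x": 0.263, "y": -0.305, "z": -0.123},
    {"x": 0.263, "y": -0.305, "z": -0.123},
    {"x": 0.263, "y": -0.305, "z": -0.123}
  ]
}}

```text
validation failed for argument at $.mo...
```

Run:
```python
from h import *
s=robot.sense();print(s['clock'],s['tool_pos'],s['wrist_force'],s['grip_width'],Ro.from_quat(s['orientation']).as_matrix().round(3))
d=robot.snapshot('side');P=cloud(d);print(core(P,(.487,.043),zlo=.026))
cv2.imwrite('pics/s1.png',cv2.resize(d['frame'][130:310,210:410],None,fx=3,fy=3)[:,:,::-1])
```

```text
1.0 [ 0.35098425 -0.19721961  0.21402586] [1.28903576 0.285958   0.12435574] 0.060210955636434416 [[ 0.     0.08  -0.997]
 [-0.    -0.997 -0.08 ]
 [-1.     0.    -0.   ]]
(array([ 0.48694176, -0.04577799,  0.02267833]), np.float64(0.04340499814746124), np.float64(-0.01443220794303942), np.float64(0.1012422042379619), 653, np.float64(0.0005420931867615823), np.float64(0.0436520704595192))
```

View pics/s1.png

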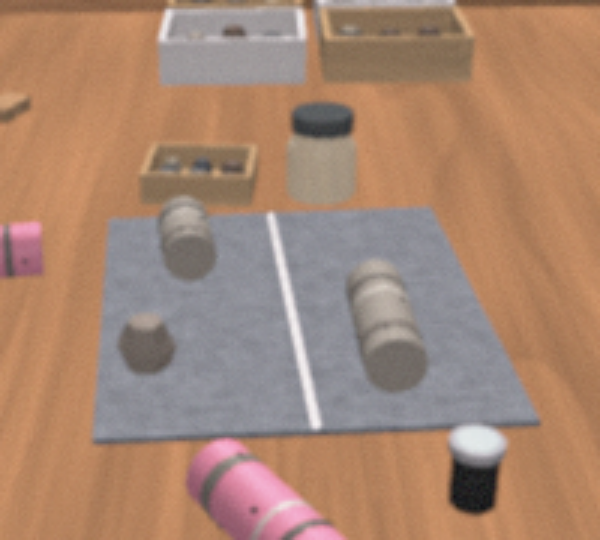

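That confirms every key is required. The picture shows nothing has been disturbed, so I'll resend the move.

Request:
{"method": "jog_arm", "body": {
  "moves": [
    {"x": 0, "y": -0.305, "z": -0.123, "wx": 0, "wy": 0, "wz": 0, "jaw": 0.32},
    {"x": 0, "y": -0.305, "z": -0.123, "wx": 0, "wy": 0, "wz": 0, "jaw": 0.32},
    {"x": 0, "y": -0.305, "z": -0.123, "wx": 0, "wy": 0, "wz": 0, "jaw": 0.32},
    {"x": 0, "y": -0.305, "z": -0.123, "wx": 0, "wy": 0, "wz": 0, "jaw": 0.32},
    {"x": 0, "y": -0.305, "z": -0.123, "wx": 0, "wy": 0, "wz": 0, "jaw": 0.32},
    {"x": 0.1, "y": -0.305, "z": -0.123, "wx": 0, "wy": 0, "wz": 0, "jaw": 0.32},
    {"x": 0.16, "y": -0.305, "z": -0.123, "wx": 0, "wy": 0, "wz": 0, "jaw": 0.32},
    {"x": 0.22, "y": -0.305, "z": -0.123, "wx": 0, "wy": 0, "wz": 0, "jaw": 0.32},
    {"x": 0.263, "y": -0.305, "z": -0.123, "wx": 0, "wy": 0, "wz": 0, "jaw": 0.32},
    {"x": 0.263, "y": -0.305, "z": -0.123, "wx": 0, "wy": 0, "wz": 0, "jaw": 0.32}
  ]
}}

```text
clock: 2.05
tool_pos: [0.4211, 0.0365, 0.0121]
orientation: [-0.703, -0.029, 0.71, -0.028]
wrist_force: [-1.1, 0.7, 0.7]
grip_width: 0.0598
```

Run:
```python
from h import *
s=robot.sense();print(s['clock'],s['tool_pos'],s['wrist_force'],s['grip_width'],Ro.from_quat(s['orientation']).as_matrix().round(3))
d=robot.snapshot('side');P=cloud(d);print(core(P,(.487,.043),zlo=.026))
cv2.imwrite('pics/s2.png',cv2.resize(d['frame'][130:310,210:410],None,fx=3,fy=3)[:,:,::-1])
```

```text
2.05 [0.42109057 0.03654267 0.0120692 ] [-1.12536712  0.70077996  0.68841802] 0.05984559984073051 [[-0.01   0.081 -0.997]
 [ 0.001 -0.997 -0.081]
 [-1.    -0.001  0.01 ]]
(array([ 0.4869584 , -0.04589999,  0.02269724]), np.float64(0.043854041344739275), np.float64(-0.012892535606930764), np.float64(0.10060061829640932), 648, np.float64(0.0005518899527865422), np.float64(0.04379929857673201))
```

View pics/s2.png

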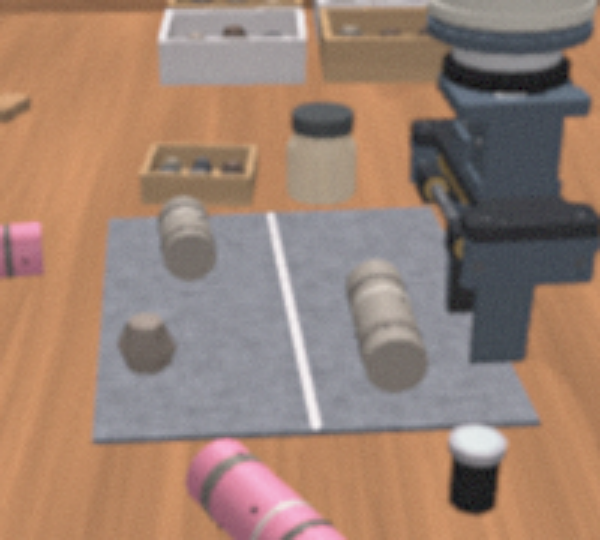

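The gripper stands behind the long core, clear of everything. I'll start a slow push towards the line (tool -z).

Request:
{"method": "jog_arm", "body": {
  "moves": [
    {"x": -0.004, "y": 0, "z": -0.012, "wx": 0, "wy": 0, "wz": 0, "jaw": 0.32},
    {"x": -0.004, "y": 0, "z": -0.022, "wx": 0, "wy": 0, "wz": 0, "jaw": 0.32},
    {"x": -0.004, "y": 0, "z": -0.03, "wx": 0, "wy": 0, "wz": 0, "jaw": 0.32},
    {"x": -0.004, "y": 0, "z": -0.034, "wx": 0, "wy": 0, "wz": 0, "jaw": 0.32},
    {"x": -0.004, "y": 0, "z": -0.038, "wx": 0, "wy": 0, "wz": 0, "jaw": 0.32},
    {"x": -0.004, "y": 0, "z": -0.042, "wx": 0, "wy": 0, "wz": 0, "jaw": 0.32},
    {"x": -0.004, "y": 0, "z": -0.046, "wx": 0, "wy": 0, "wz": 0, "jaw": 0.32},
    {"x": -0.004, "y": 0, "z": -0.05, "wx": 0, "wy": 0, "wz": 0, "jaw": 0.32},
    {"x": -0.004, "y": 0, "z": -0.053, "wx": 0, "wy": 0, "wz": 0, "jaw": 0.32},
    {"x": -0.004, "y": 0, "z": -0.055, "wx": 0, "wy": 0, "wz": 0, "jaw": 0.32}
  ]
}}

```text
clock: 3.1
tool_pos: [0.4657, 0.0397, 0.0196]
orientation: [-0.707, -0.029, 0.707, -0.029]
wrist_force: [0.0, -0.8, 0.3]
grip_width: 0.0603
```

```bash
cat >> h.py <<'E'
LP=np.array([-0.08084,.54611])
def dist(x,y): return (x-np.polyval(LP,y))*np.cos(TH)
def rep(names,pic=None,zlo=.028,cams=('side','top')):
    s=robot.sense();print('t',s['clock'],'tcp',s['tool_pos'].round(4),'dist',dist(*s['tool_pos'][:2]).round(4),'F',s['wrist_force'].round(1))
    for cam in cams:
        d=robot.snapshot(cam);P=cloud(d)
        if pic: cv2.imwrite(f'pics/{pic}_{cam}.png',cv2.resize(d['frame'][130:310,210:410] if cam=='side' else d['frame'][160:290,230:420],None,fx=3,fy=3)[:,:,::-1])
        for c,rad in names:
            try:
                r=core(P,c,rad,zlo); print(cam,'core x,y',r[0][0].round(4),r[1].round(4),'dist',dist(r[0][0],r[1]).round(4),'yawerr',np.degrees(np.arctan(r[0][1])-TH).round(2),'ext',r[2].round(3),r[3].round(3),r[4],'res',r[5].round(5),'h',r[0][2].round(4))
            except Exception as e: print(cam,e)
E
python3 - <<'E'
from h import *
rep([((.50,.043),.07)],'p1',cams=('side',))
E
```

```text
t 3.1 tcp [0.4657 0.0397 0.0196] dist -0.077 F [ 0.  -0.8  0.3]
side core x,y 0.5019 0.0445 dist -0.0404 yawerr -0.04 ext -0.012 0.102 765 res 0.00108 h 0.0232
```

View pics/p1_side.png

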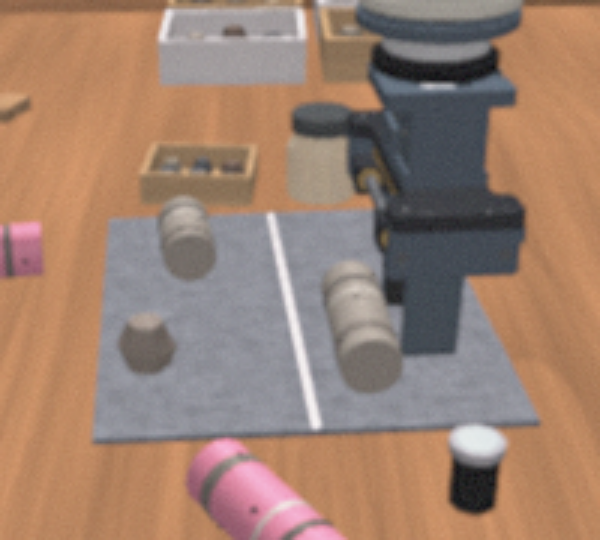

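The bands have turned, so the core is rolling, and it is now square to the line (yaw error about 0°). I'll keep going.

Request:
{"method": "jog_arm", "body": {
  "moves": [
    {"x": 0, "y": 0, "z": -0.003, "wx": 0, "wy": 0, "wz": 0, "jaw": 0.32},
    {"x": 0, "y": 0, "z": -0.007, "wx": 0, "wy": 0, "wz": 0, "jaw": 0.32},
    {"x": 0, "y": 0, "z": -0.011, "wx": 0, "wy": 0, "wz": 0, "jaw": 0.32},
    {"x": 0, "y": 0, "z": -0.015, "wx": 0, "wy": 0, "wz": 0, "jaw": 0.32},
    {"x": 0, "y": 0, "z": -0.019, "wx": 0, "wy": 0, "wz": 0, "jaw": 0.32},
    {"x": 0, "y": 0, "z": -0.023, "wx": 0, "wy": 0, "wz": 0, "jaw": 0.32},
    {"x": 0, "y": 0, "z": -0.027, "wx": 0, "wy": 0, "wz": 0, "jaw": 0.32},
    {"x": 0, "y": 0, "z": -0.031, "wx": 0, "wy": 0, "wz": 0, "jaw": 0.32},
    {"x": 0, "y": 0, "z": -0.034, "wx": 0, "wy": 0, "wz": 0, "jaw": 0.32},
    {"x": 0, "y": 0, "z": -0.036, "wx": 0, "wy": 0, "wz": 0, "jaw": 0.32}
  ]
}}

```text
clock: 4.15
tool_pos: [0.4927, 0.0419, 0.0197]
orientation: [0.707, 0.029, -0.707, 0.029]
wrist_force: [-0.9, -0.3, -0.8]
grip_width: 0.0603
```

Run:
```python
from h import *
rep([((.53,.043),.07)],cams=('side','side'))
```

```text
t 4.15 tcp [0.4927 0.0419 0.0197] dist -0.0499 F [-0.9 -0.3 -0.8]
side core x,y 0.5292 0.0461 dist -0.0132 yawerr -0.2 ext -0.01 0.102 729 res 0.00091 h 0.023
side core x,y 0.5299 0.0464 dist -0.0124 yawerr 0.24 ext -0.01 0.103 726 res 0.00077 h 0.023
```

Request:
{"method": "jog_arm", "body": {
  "moves": [
    {"x": 0, "y": 0, "z": -0.002, "wx": 0, "wy": 0, "wz": 0, "jaw": 0.32},
    {"x": 0, "y": 0, "z": -0.004, "wx": 0, "wy": 0, "wz": 0, "jaw": 0.32},
    {"x": 0, "y": 0, "z": -0.006, "wx": 0, "wy": 0, "wz": 0, "jaw": 0.32},
    {"x": 0, "y": 0, "z": -0.008, "wx": 0, "wy": 0, "wz": 0, "jaw": 0.32},
    {"x": 0, "y": 0, "z": -0.01, "wx": 0, "wy": 0, "wz": 0, "jaw": 0.32},
    {"x": 0, "y": 0, "z": -0.011, "wx": 0, "wy": 0, "wz": 0, "jaw": 0.32},
    {"x": 0, "y": 0, "z": -0.012, "wx": 0, "wy": 0, "wz": 0, "jaw": 0.32},
    {"x": 0, "y": 0, "z": -0.013, "wx": 0, "wy": 0, "wz": 0, "jaw": 0.32},
    {"x": 0, "y": 0, "z": -0.014, "wx": 0, "wy": 0, "wz": 0, "jaw": 0.32},
    {"x": 0, "y": 0, "z": -0.014, "wx": 0, "wy": 0, "wz": 0, "jaw": 0.32}
  ]
}}

```text
clock: 5.25
tool_pos: [0.503, 0.0427, 0.0197]
orientation: [0.707, 0.029, -0.706, 0.029]
wrist_force: [0.6, 0.9, -0.4]
grip_width: 0.0599
```

Run:
```python
from h import *
rep([((.54,.043),.07)],'p3',cams=('side','side','top'))
d=robot.snapshot('side')
# line in side view cast onto mat: check calibration agreement between cameras
for v in (250,255,260,265,205,210,215):
    g=d['frame'].min(2)[v,280:345].astype(float); w=np.clip(g-150,0,None)
    if w.max()>10:
        u=280+(w*np.arange(65)).sum()/w.sum(); X=cast(d,[[u,v]],.004)[0]; print(v,u.round(1),X.round(4),'dist',dist(X[0],X[1]).round(4))
```

```text
t 5.25 tcp [0.503  0.0427 0.0197] dist -0.0395 F [ 0.6  0.9 -0.4]
side core x,y 0.54 0.0479 dist -0.0022 yawerr -0.03 ext -0.009 0.105 723 res 0.00085 h 0.023
side core x,y 0.5398 0.0484 dist -0.0024 yawerr -0.02 ext -0.007 0.104 721 res 0.0008 h 0.023
top zero-size array to reduction operation minimum which has no identity
265 313.4 [0.5367 0.1139 0.004 ] dist -0.0002
205 300.5 [ 0.5578 -0.1505  0.004 ] dist -0.0005
210 301.6 [ 0.5556 -0.1222  0.004 ] dist -0.0004
215 302.7 [ 0.5533 -0.0953  0.004 ] dist -0.0005
```

View pics/p3_side.png

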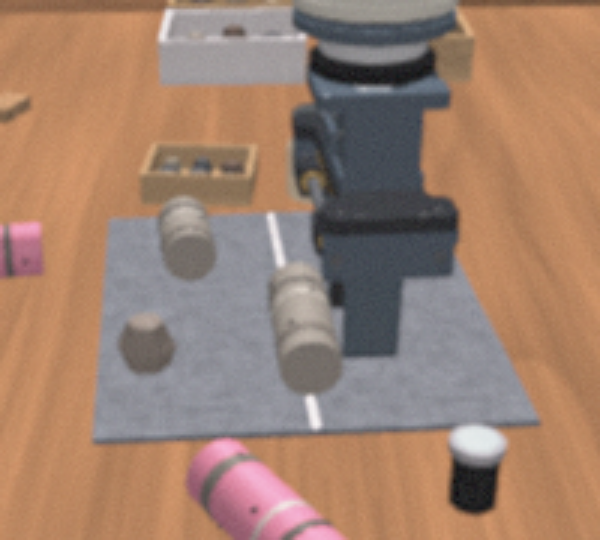

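View pics/p3_top.png

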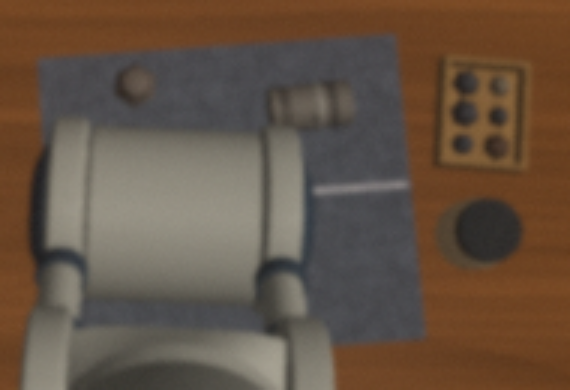

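In the side view the core lies over the line. It is still about 2 mm short, which agrees with the finger geometry. I'll nudge it 2 mm, then back off and lift.

Request:
{"method": "jog_arm", "body": {
  "moves": [
    {"x": 0, "y": 0, "z": -0.001, "wx": 0, "wy": 0, "wz": 0, "jaw": 0.32},
    {"x": 0, "y": 0, "z": -0.002, "wx": 0, "wy": 0, "wz": 0, "jaw": 0.32},
    {"x": 0, "y": 0, "z": -0.003, "wx": 0, "wy": 0, "wz": 0, "jaw": 0.32},
    {"x": 0, "y": 0, "z": -0.003, "wx": 0, "wy": 0, "wz": 0, "jaw": 0.32},
    {"x": 0, "y": 0, "z": 0.01, "wx": 0, "wy": 0, "wz": 0, "jaw": 0.32},
    {"x": 0, "y": 0, "z": 0.05, "wx": 0, "wy": 0, "wz": 0, "jaw": 0.32},
    {"x": -0.06, "y": 0, "z": 0.1, "wx": 0, "wy": 0, "wz": 0, "jaw": 0.32},
    {"x": -0.12, "y": 0, "z": 0.12, "wx": 0, "wy": 0, "wz": 0, "jaw": 0.32},
    {"x": -0.17, "y": 0, "z": 0.12, "wx": 0, "wy": 0, "wz": 0, "jaw": 0.32},
    {"x": -0.17, "y": 0, "z": 0.12, "wx": 0, "wy": 0, "wz": 0, "jaw": 0.32}
  ]
}}

```text
clock: 6.45
tool_pos: [0.414, 0.0354, 0.1513]
orientation: [0.709, 0.028, -0.704, 0.029]
wrist_force: [0.6, 0.5, -0.2]
grip_width: 0.06
```

Run:
```python
from h import *
rep([((.54,.043),.07),((.625,-.088),.05)],'p4',cams=('side','side','top'))
n=np.array([np.cos(TH),-np.sin(TH),0]); c=np.array([.6245,-.088,0])
print(go(c+.062*n+[0,0,.15],-1),go(c+.062*n+[0,0,.018],-1))
```

```text
t 6.45 tcp [0.414  0.0354 0.1513] dist -0.1288 F [ 0.6  0.5 -0.2]
side core x,y 0.543 0.0479 dist 0.0008 yawerr 0.85 ext -0.009 0.105 617 res 0.00051 h 0.0227
side core x,y 0.6251 -0.0877 dist 0.0716 yawerr -3.17 ext -0.125 -0.05 283 res 0.00063 h 0.0225
side core x,y 0.5431 0.0466 dist 0.0008 yawerr 0.88 ext -0.011 0.104 620 res 0.00053 h 0.0227
side core x,y 0.6252 -0.0881 dist 0.0717 yawerr -2.93 ext -0.125 -0.051 279 res 0.0007 h 0.0225
top core x,y 0.5421 0.0473 dist -0.0002 yawerr 0.85 ext -0.008 0.102 648 res 0.00098 h 0.0235
top core x,y 0.6241 -0.0882 dist 0.0707 yawerr -2.8 ext -0.124 -0.052 405 res 0.00108 h 0.0233
{'shift': array([-0.0041,  0.1869, -0.351 ]), 'w': array([ 0.0001, -0.    , -0.    ])} {'shift': array([ 0.1719,  0.1869, -0.351 ]), 'w': array([ 0.0001, -0.    , -0.    ])}
```

View pics/p4_side.png

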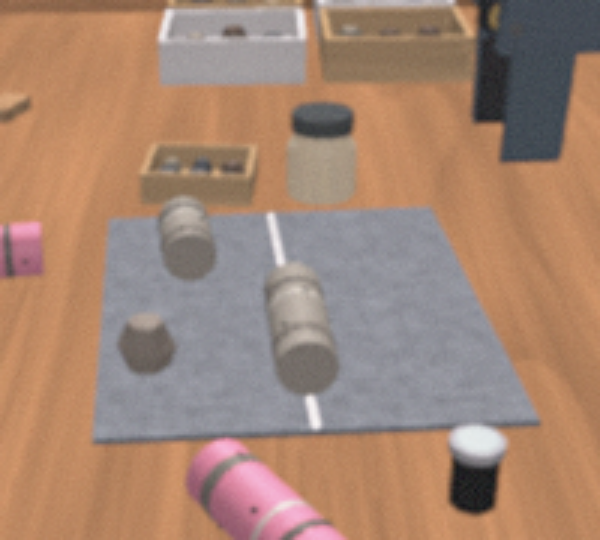

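The long core is within 1 mm of the line, with a yaw error under 1°, and at rest. Now I'll go over to the far side of the short core.

Request:
{"method": "jog_arm", "body": {
  "moves": [
    {"x": 0, "y": 0.187, "z": -0.351, "wx": 0, "wy": 0, "wz": 0, "jaw": -0.2},
    {"x": 0, "y": 0.187, "z": -0.351, "wx": 0, "wy": 0, "wz": 0, "jaw": -0.2},
    {"x": 0, "y": 0.187, "z": -0.351, "wx": 0, "wy": 0, "wz": 0, "jaw": -0.2},
    {"x": 0, "y": 0.187, "z": -0.351, "wx": 0, "wy": 0, "wz": 0, "jaw": -0.2},
    {"x": 0, "y": 0.187, "z": -0.351, "wx": 0, "wy": 0, "wz": 0, "jaw": -0.2},
    {"x": 0, "y": 0.187, "z": -0.351, "wx": 0, "wy": 0, "wz": 0, "jaw": -0.2},
    {"x": 0, "y": 0.187, "z": -0.351, "wx": 0, "wy": 0, "wz": 0, "jaw": -0.2},
    {"x": 0, "y": 0.187, "z": -0.351, "wx": 0, "wy": 0, "wz": 0, "jaw": -0.2},
    {"x": 0, "y": 0.187, "z": -0.351, "wx": 0, "wy": 0, "wz": 0, "jaw": -0.2}
  ]
}}

```text
clock: 7.5
tool_pos: [0.6853, -0.0824, 0.1455]
orientation: [-0.705, -0.029, 0.708, -0.028]
wrist_force: [-0.9, 0.6, 0.5]
grip_width: 0.0361
```

Run:
```python
from h import *
n=np.array([np.cos(TH),-np.sin(TH),0]); c=np.array([.6245,-.088,0])
s=robot.sense();print(s['tool_pos'],s['grip_width'],go(c+.062*n+[0,0,.15],-1),go(c+.062*n+[0,0,.018],-1))
```

```text
[ 0.68526435 -0.08244711  0.145496  ] 0.03612997219851702 {'shift': array([-0.006 ,  0.0008, -0.0013]), 'w': array([0.0002, 0.0016, 0.0005])} {'shift': array([ 0.17  ,  0.001 , -0.0018]), 'w': array([0.0002, 0.0016, 0.0005])}
```

Request:
{"method": "jog_arm", "body": {
  "moves": [
    {"x": 0.05, "y": 0, "z": 0, "wx": 0, "wy": 0, "wz": 0, "jaw": -0.2},
    {"x": 0.1, "y": 0, "z": 0, "wx": 0, "wy": 0, "wz": 0, "jaw": -0.2},
    {"x": 0.14, "y": 0, "z": 0, "wx": 0, "wy": 0, "wz": 0, "jaw": -0.2},
    {"x": 0.165, "y": 0, "z": 0, "wx": 0, "wy": 0, "wz": 0, "jaw": -0.2},
    {"x": 0.173, "y": 0, "z": 0, "wx": 0, "wy": 0, "wz": 0, "jaw": -0.2},
    {"x": 0.173, "y": 0, "z": 0, "wx": 0, "wy": 0, "wz": 0, "jaw": -0.2},
    {"x": 0.173, "y": 0, "z": 0, "wx": 0, "wy": 0, "wz": 0, "jaw": -0.2}
  ]
}}

```text
clock: 8.2
tool_pos: [0.6872, -0.0829, 0.0186]
orientation: [0.707, 0.029, -0.706, 0.029]
wrist_force: [-0.2, -0.2, 0.2]
grip_width: 0.0365
```

Run:
```python
from h import *
rep([((.54,.043),.07),((.625,-.088),.05)],'p5',cams=('side',))
```

```text
t 8.2 tcp [ 0.6872 -0.0829  0.0186] dist 0.134 F [-0.2 -0.2  0.2]
side core x,y 0.543 0.0469 dist 0.0007 yawerr 0.96 ext -0.01 0.104 617 res 0.0005 h 0.0227
side core x,y 0.6251 -0.0884 dist 0.0716 yawerr -2.99 ext -0.127 -0.05 285 res 0.00067 h 0.0225
```

View pics/p5_side.png

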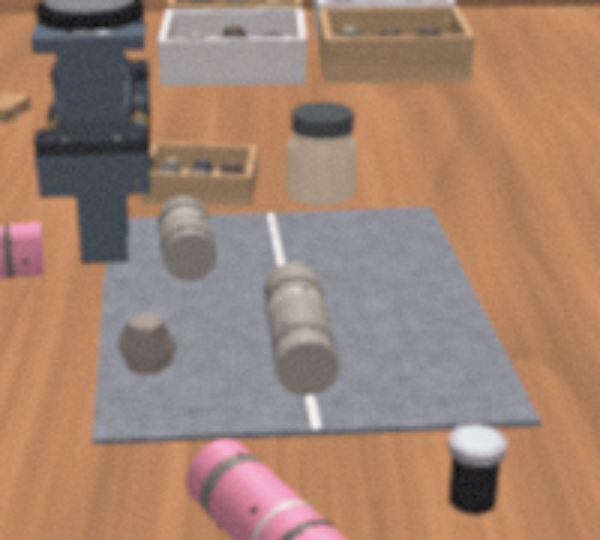

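The gripper is in place behind the short core, and the specimen, tray and jar are clear. Now I'll push along +z.

Request:
{"method": "jog_arm", "body": {
  "moves": [
    {"x": 0, "y": 0, "z": 0.012, "wx": 0, "wy": 0, "wz": 0, "jaw": -0.2},
    {"x": 0, "y": 0, "z": 0.022, "wx": 0, "wy": 0, "wz": 0, "jaw": -0.2},
    {"x": 0, "y": 0, "z": 0.027, "wx": 0, "wy": 0, "wz": 0, "jaw": -0.2},
    {"x": 0, "y": 0, "z": 0.031, "wx": 0, "wy": 0, "wz": 0, "jaw": -0.2},
    {"x": 0, "y": 0, "z": 0.035, "wx": 0, "wy": 0, "wz": 0, "jaw": -0.2},
    {"x": 0, "y": 0, "z": 0.039, "wx": 0, "wy": 0, "wz": 0, "jaw": -0.2},
    {"x": 0, "y": 0, "z": 0.043, "wx": 0, "wy": 0, "wz": 0, "jaw": -0.2},
    {"x": 0, "y": 0, "z": 0.047, "wx": 0, "wy": 0, "wz": 0, "jaw": -0.2},
    {"x": 0, "y": 0, "z": 0.051, "wx": 0, "wy": 0, "wz": 0, "jaw": -0.2},
    {"x": 0, "y": 0, "z": 0.055, "wx": 0, "wy": 0, "wz": 0, "jaw": -0.2}
  ]
}}

```text
clock: 9.25
tool_pos: [0.6455, -0.0864, 0.0174]
orientation: [-0.707, -0.029, 0.707, -0.029]
wrist_force: [0.1, -0.4, -0.1]
grip_width: 0.0367
```

Run:
```python
from h import *
rep([((.608,-.088),.05)],'p6',cams=('side',))
```

```text
t 9.25 tcp [ 0.6455 -0.0864  0.0174] dist 0.0921 F [ 0.1 -0.4 -0.1]
side core x,y 0.6097 -0.0906 dist 0.0561 yawerr 14.61 ext -0.128 -0.054 370 res 0.00343 h 0.0235
```

View pics/p6_side.png

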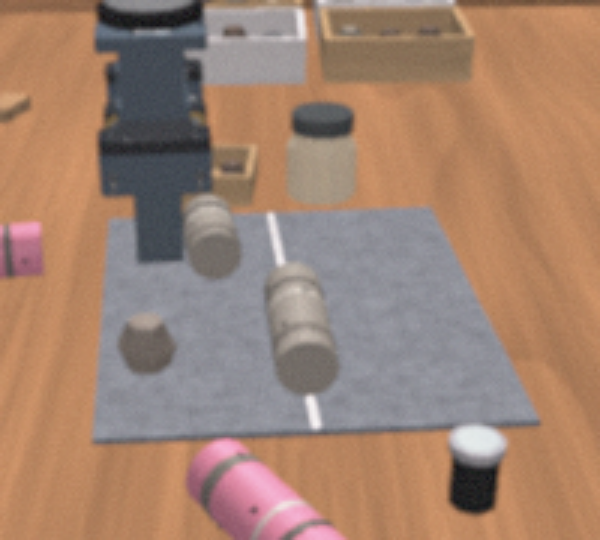

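The short core is rolling squarely. The 14.6° fit comes from finger points in the cloud, which the large residual confirms. I'll continue.

Request:
{"method": "jog_arm", "body": {
  "moves": [
    {"x": 0, "y": 0, "z": 0.004, "wx": 0, "wy": 0, "wz": 0, "jaw": -0.2},
    {"x": 0, "y": 0, "z": 0.008, "wx": 0, "wy": 0, "wz": 0, "jaw": -0.2},
    {"x": 0, "y": 0, "z": 0.012, "wx": 0, "wy": 0, "wz": 0, "jaw": -0.2},
    {"x": 0, "y": 0, "z": 0.016, "wx": 0, "wy": 0, "wz": 0, "jaw": -0.2},
    {"x": 0, "y": 0, "z": 0.02, "wx": 0, "wy": 0, "wz": 0, "jaw": -0.2},
    {"x": 0, "y": 0, "z": 0.024, "wx": 0, "wy": 0, "wz": 0, "jaw": -0.2},
    {"x": 0, "y": 0, "z": 0.028, "wx": 0, "wy": 0, "wz": 0, "jaw": -0.2},
    {"x": 0, "y": 0, "z": 0.032, "wx": 0, "wy": 0, "wz": 0, "jaw": -0.2},
    {"x": 0, "y": 0, "z": 0.036, "wx": 0, "wy": 0, "wz": 0, "jaw": -0.2},
    {"x": 0, "y": 0, "z": 0.04, "wx": 0, "wy": 0, "wz": 0, "jaw": -0.2}
  ]
}}

```text
clock: 10.3
tool_pos: [0.6156, -0.0888, 0.0174]
orientation: [0.707, 0.029, -0.707, 0.029]
wrist_force: [0.7, 0.1, -0.3]
grip_width: 0.0361
```

Request:
{"method": "jog_arm", "body": {
  "moves": [
    {"x": 0, "y": 0, "z": 0.003, "wx": 0, "wy": 0, "wz": 0, "jaw": -0.2},
    {"x": 0, "y": 0, "z": 0.006, "wx": 0, "wy": 0, "wz": 0, "jaw": -0.2},
    {"x": 0, "y": 0, "z": 0.009, "wx": 0, "wy": 0, "wz": 0, "jaw": -0.2},
    {"x": 0, "y": 0, "z": 0.012, "wx": 0, "wy": 0, "wz": 0, "jaw": -0.2},
    {"x": 0, "y": 0, "z": 0.015, "wx": 0, "wy": 0, "wz": 0, "jaw": -0.2},
    {"x": 0, "y": 0, "z": 0.018, "wx": 0, "wy": 0, "wz": 0, "jaw": -0.2},
    {"x": 0, "y": 0, "z": 0.021, "wx": 0, "wy": 0, "wz": 0, "jaw": -0.2},
    {"x": 0, "y": 0, "z": 0.023, "wx": 0, "wy": 0, "wz": 0, "jaw": -0.2},
    {"x": 0, "y": 0, "z": 0.025, "wx": 0, "wy": 0, "wz": 0, "jaw": -0.2},
    {"x": 0, "y": 0, "z": 0.025, "wx": 0, "wy": 0, "wz": 0, "jaw": -0.2}
  ]
}}

```text
clock: 11.3
tool_pos: [0.597, -0.0903, 0.0174]
orientation: [-0.706, -0.029, 0.707, -0.029]
wrist_force: [-1.4, 0.1, 1.3]
grip_width: 0.0365
```

Run:
```python
from h import *
rep([((.560,-.088),.05)],'p7',cams=('side',))
```

```text
t 11.3 tcp [ 0.597  -0.0903  0.0174] dist 0.0434 F [-1.4  0.1  1.3]
side core x,y 0.5603 -0.0961 dist 0.0064 yawerr 17.18 ext -0.133 -0.059 360 res 0.00338 h 0.0233
```

View pics/p7_side.png

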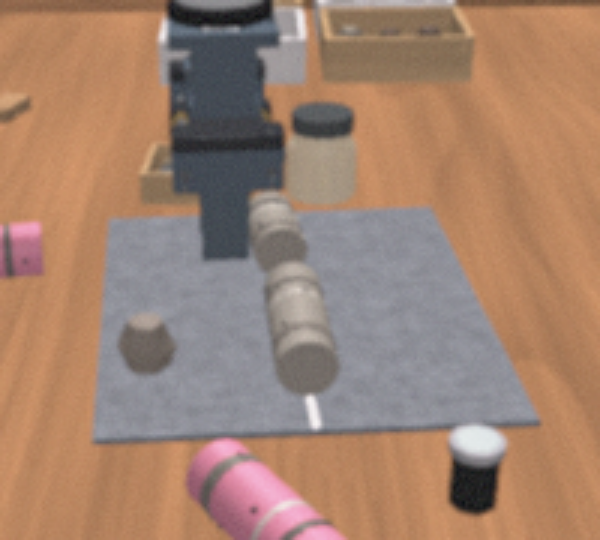

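The short core is about 6 mm from the line. I'll make the last 5.6 mm slowly, then retreat and lift.

Request:
{"method": "jog_arm", "body": {
  "moves": [
    {"x": 0, "y": 0, "z": 0.002, "wx": 0, "wy": 0, "wz": 0, "jaw": -0.2},
    {"x": 0, "y": 0, "z": 0.004, "wx": 0, "wy": 0, "wz": 0, "jaw": -0.2},
    {"x": 0, "y": 0, "z": 0.006, "wx": 0, "wy": 0, "wz": 0, "jaw": -0.2},
    {"x": 0, "y": 0, "z": 0.007, "wx": 0, "wy": 0, "wz": 0, "jaw": -0.2},
    {"x": 0, "y": 0, "z": 0.0075, "wx": 0, "wy": 0, "wz": 0, "jaw": -0.2},
    {"x": 0, "y": 0, "z": 0.0075, "wx": 0, "wy": 0, "wz": 0, "jaw": -0.2},
    {"x": 0, "y": 0, "z": -0.01, "wx": 0, "wy": 0, "wz": 0, "jaw": -0.2},
    {"x": 0, "y": 0, "z": -0.05, "wx": 0, "wy": 0, "wz": 0, "jaw": -0.2},
    {"x": -0.06, "y": 0, "z": -0.09, "wx": 0, "wy": 0, "wz": 0, "jaw": -0.2},
    {"x": -0.12, "y": 0, "z": -0.09, "wx": 0, "wy": 0, "wz": 0, "jaw": -0.2}
  ]
}}

```text
clock: 12.35
tool_pos: [0.6662, -0.0844, 0.1072]
orientation: [-0.706, -0.029, 0.707, -0.029]
wrist_force: [0.6, 0.3, 1.1]
grip_width: 0.0362
```

Request:
{"method": "jog_arm", "body": {
  "moves": [
    {"x": -0.1, "y": 0, "z": 0, "wx": 0, "wy": 0, "wz": 0, "jaw": -0.2},
    {"x": -0.2, "y": 0, "z": 0, "wx": 0, "wy": 0, "wz": 0, "jaw": -0.2},
    {"x": -0.2, "y": 0.1, "z": 0, "wx": 0, "wy": 0, "wz": 0, "jaw": -0.2},
    {"x": -0.2, "y": 0.2, "z": 0, "wx": 0, "wy": 0, "wz": 0, "jaw": -0.2},
    {"x": -0.2, "y": 0.3, "z": 0, "wx": 0, "wy": 0, "wz": 0, "jaw": -0.2},
    {"x": -0.2, "y": 0.35, "z": 0, "wx": 0, "wy": 0, "wz": 0, "jaw": -0.2},
    {"x": -0.2, "y": 0.35, "z": 0, "wx": 0, "wy": 0, "wz": 0, "jaw": -0.2},
    {"x": -0.2, "y": 0.35, "z": 0, "wx": 0, "wy": 0, "wz": 0, "jaw": -0.2},
    {"x": -0.2, "y": 0.35, "z": 0, "wx": 0, "wy": 0, "wz": 0, "jaw": -0.2},
    {"x": -0.2, "y": 0.35, "z": 0, "wx": 0, "wy": 0, "wz": 0, "jaw": -0.2}
  ]
}}

```text
clock: 13.35
tool_pos: [0.6854, -0.3465, 0.2569]
orientation: [-0.706, -0.029, 0.707, -0.028]
wrist_force: [1.2, -0.1, 0.9]
grip_width: 0.0361
```

Run:
```python
from h import *
rep([((.54,.047),.07),((.553,-.096),.05)],'p8',cams=('side','top'))
```

```text
t 13.35 tcp [ 0.6854 -0.3465  0.2569] dist 0.1109 F [ 1.2 -0.1  0.9]
side core x,y 0.5431 0.0461 dist 0.0007 yawerr 0.86 ext -0.011 0.103 614 res 0.00054 h 0.0227
side core x,y 0.5528 -0.0966 dist -0.0011 yawerr -2.37 ext -0.133 -0.061 283 res 0.00072 h 0.0225
top core x,y 0.542 0.0474 dist -0.0002 yawerr 0.84 ext -0.008 0.102 647 res 0.00107 h 0.0237
top zero-size array to reduction operation minimum which has no identity
```

View pics/p8_side.png

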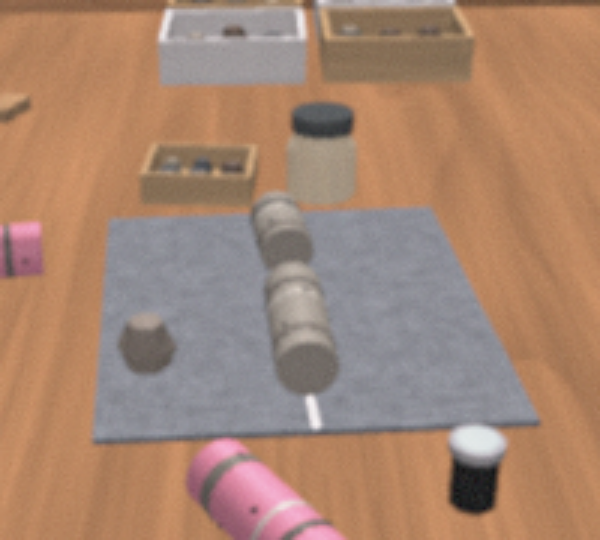

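View pics/p8_top.png

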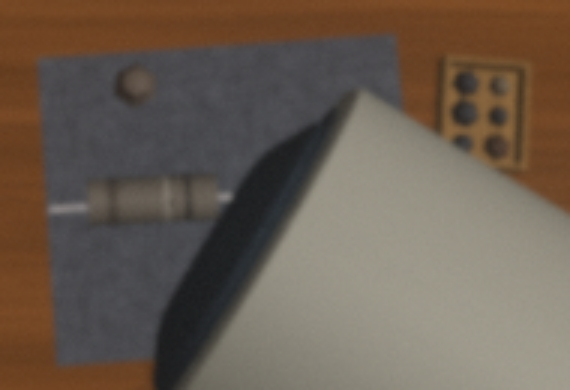

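Both cores lie on the line, but the fit gives the short one a yaw of about -2.4°, and the arm blocks the top view. I'll move the arm away and check with both cameras.

Request:
{"method": "jog_arm", "body": {
  "moves": [
    {"x": 0, "y": 0, "z": 0.1, "wx": 0, "wy": 0, "wz": 0, "jaw": -0.2},
    {"x": 0, "y": 0.1, "z": 0.2, "wx": 0, "wy": 0, "wz": 0, "jaw": -0.2},
    {"x": 0, "y": 0.2, "z": 0.3, "wx": 0, "wy": 0, "wz": 0, "jaw": -0.2},
    {"x": 0, "y": 0.2, "z": 0.4, "wx": 0, "wy": 0, "wz": 0, "jaw": -0.2},
    {"x": 0, "y": 0.2, "z": 0.45, "wx": 0, "wy": 0, "wz": 0, "jaw": -0.2},
    {"x": 0, "y": 0.2, "z": 0.45, "wx": 0, "wy": 0, "wz": 0, "jaw": -0.2},
    {"x": 0, "y": 0.2, "z": 0.45, "wx": 0, "wy": 0, "wz": 0, "jaw": -0.2},
    {"x": 0, "y": 0.2, "z": 0.45, "wx": 0, "wy": 0, "wz": 0, "jaw": -0.2}
  ]
}}

```text
clock: 14.25
tool_pos: [0.3589, -0.5234, 0.2579]
orientation: [-0.706, -0.028, 0.707, -0.029]
wrist_force: [0.4, -1.5, -0.4]
grip_width: 0.0362
```

Run:
```python
from h import *
rep([((.54,.047),.07),((.553,-.096),.05)],'p9',cams=('side','top','top'))
d=robot.snapshot('top')
cv2.imwrite('pics/p9z.png',cv2.resize(d['frame'][190:260,235:385],None,fx=5,fy=5,interpolation=cv2.INTER_CUBIC)[:,:,::-1])
```

```text
t 14.25 tcp [ 0.3589 -0.5234  0.2579] dist -0.2288 F [ 0.4 -1.5 -0.4]
side core x,y 0.5431 0.047 dist 0.0008 yawerr 0.79 ext -0.01 0.104 618 res 0.00051 h 0.0227
side core x,y 0.5527 -0.0962 dist -0.0012 yawerr -2.21 ext -0.133 -0.06 280 res 0.00065 h 0.0226
top core x,y 0.542 0.0474 dist -0.0002 yawerr 1.06 ext -0.008 0.102 645 res 0.00104 h 0.0236
top core x,y 0.5517 -0.0974 dist -0.0023 yawerr -2.7 ext -0.133 -0.062 413 res 0.00114 h 0.0232
top core x,y 0.5421 0.0473 dist -0.0002 yawerr 1.16 ext -0.008 0.102 647 res 0.00111 h 0.0236
top core x,y 0.552 -0.0976 dist -0.002 yawerr -2.78 ext -0.134 -0.062 420 res 0.00098 h 0.0234
```

View pics/p9z.png

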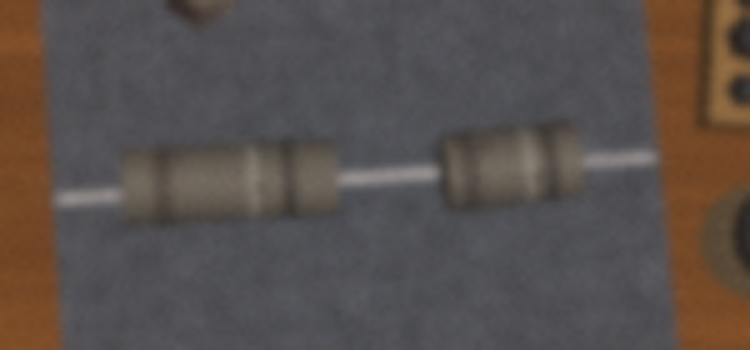

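The top view shows both cores lying along the line, with the long one within about 1 mm and 1°. The short one is 1-2 mm low and still skewed about -2.5°, because it rolls too freely for a push to square it. There is plenty of time, so I'll true it up. I'll straddle it loosely with the open fingers (about 42 mm gap on a 40 mm core, no grip) and nudge with a small twist.

Run:
```python
from h import *
s=robot.sense();print(s['q'].round(3))
R0=Ro.from_quat(s['orientation']).as_matrix()
T=np.array([.5525,-.097,.258]); print((R0.T@(T-s['tool_pos'])/.75).round(4))
```

```text
[-1.06   0.473  1.258  0.     1.411  0.43 ]
[-2.000e-04 -5.450e-01 -2.994e-01]
```

Request:
{"method": "jog_arm", "body": {
  "moves": [
    {"x": 0, "y": -0.545, "z": -0.3, "wx": -0.785, "wy": 0, "wz": 0, "jaw": 0.43},
    {"x": 0, "y": -0.545, "z": -0.3, "wx": -0.785, "wy": 0, "wz": 0, "jaw": 0.43},
    {"x": 0, "y": -0.545, "z": -0.3, "wx": -0.785, "wy": 0, "wz": 0, "jaw": 0.43},
    {"x": 0, "y": -0.545, "z": -0.3, "wx": -0.785, "wy": 0, "wz": 0, "jaw": 0.43},
    {"x": 0, "y": -0.545, "z": -0.3, "wx": -0.785, "wy": 0, "wz": 0, "jaw": 0.43},
    {"x": 0, "y": -0.545, "z": -0.3, "wx": -0.785, "wy": 0, "wz": 0, "jaw": 0.43},
    {"x": 0, "y": -0.545, "z": -0.3, "wx": -0.785, "wy": 0, "wz": 0, "jaw": 0.43},
    {"x": 0, "y": -0.545, "z": -0.3, "wx": -0.785, "wy": 0, "wz": 0, "jaw": 0.43},
    {"x": 0, "y": -0.545, "z": -0.3, "wx": -0.785, "wy": 0, "wz": 0, "jaw": 0.43},
    {"x": 0, "y": -0.545, "z": -0.3, "wx": -0.785, "wy": 0, "wz": 0, "jaw": 0.43}
  ]
}}

```text
clock: 15.45
tool_pos: [0.5541, -0.0918, 0.2576]
orientation: [0.495, 0.505, -0.494, 0.505]
wrist_force: [0.1, -0.4, -0.9]
grip_width: 0.065
```

```bash
cat >> h.py <<'E'
def g2(T,da=0):
    """shift and wx from now to T with jaw axis (tool y) across the line"""
    s=robot.sense();R0=Ro.from_quat(s['orientation']).as_matrix()
    n=np.array([np.cos(TH),-np.sin(TH),0]); x=np.array([0,0,-1.])
    for y in(n,-n):
        Rd=np.c_[x,y,np.cross(x,y)]; w=Ro.from_matrix(R0.T@Rd).as_rotvec()/2
        if np.linalg.norm(w)<.79: break
    print('t',s['clock'],'tcp',s['tool_pos'].round(4),'q',s['q'].round(2),'gw',s['grip_width'].round(4),'shift',(R0.T@(np.array(T)-s['tool_pos'])/.75).round(4),'w',w.round(4))
E
python3 -c "
from h import *
g2([.5525,-.097,.1])"
```

```text
Traceback (most recent call last):
  File "h.py", line 65, in g2
    print('t',s['clock'],'tcp',s['tool_pos'].round(4),'q',s['q'].round(2),'gw',s['grip_width'].round(4),'shift',(R0.T@(np.array(T)-s['tool_pos'])/.75).round(4),'w',w.round(4))
                                                                               ^^^^^^^^^^^^^^^^^^^^^
AttributeError: 'float' object has no attribute 'round'
```

```bash
sed -i "s/s\['grip_width'\].round(4)/round(s['grip_width'],4)/" h.py; python3 -c "
from h import *
g2([.5525,-.097,.1]);print(Ro.from_quat(robot.sense()['orientation']).as_matrix().round(3))"
```

```text
t 15.45 tcp [ 0.5541 -0.0918  0.2576] q [-0.27  0.36  1.44  0.    1.34 -0.29] gw 0.065 shift [ 0.2101 -0.0024  0.0071] w [-0.0295 -0.0005 -0.0004]
[[ 0.001  1.     0.022]
 [ 0.001  0.022 -1.   ]
 [-1.     0.001 -0.001]]
```

Request:
{"method": "jog_arm", "body": {
  "moves": [
    {"x": 0.06, "y": -0.002, "z": 0.007, "wx": -0.03, "wy": 0, "wz": 0, "jaw": 0.43},
    {"x": 0.12, "y": -0.002, "z": 0.007, "wx": -0.03, "wy": 0, "wz": 0, "jaw": 0.43},
    {"x": 0.18, "y": -0.002, "z": 0.007, "wx": -0.03, "wy": 0, "wz": 0, "jaw": 0.43},
    {"x": 0.21, "y": -0.002, "z": 0.007, "wx": -0.03, "wy": 0, "wz": 0, "jaw": 0.43},
    {"x": 0.21, "y": -0.002, "z": 0.007, "wx": -0.03, "wy": 0, "wz": 0, "jaw": 0.43},
    {"x": 0.21, "y": -0.002, "z": 0.007, "wx": -0.03, "wy": 0, "wz": 0, "jaw": 0.43},
    {"x": 0.21, "y": -0.002, "z": 0.007, "wx": -0.03, "wy": 0, "wz": 0, "jaw": 0.43}
  ]
}}

```text
clock: 16.15
tool_pos: [0.5524, -0.1026, 0.1016]
orientation: [0.482, 0.517, -0.482, 0.518]
wrist_force: [0.4, -0.2, 0.0]
grip_width: 0.0651
```

```bash
python3 -c "
from h import *
g2([.5539,-.097,.016])
d=robot.snapshot('side');cv2.imwrite('pics/p10.png',cv2.resize(d['frame'][130:310,210:410],None,fx=3,fy=3)[:,:,::-1])"
```

```text
t 16.15 tcp [ 0.5524 -0.1026  0.1016] q [-0.29  0.54  1.63  0.    0.97 -0.36] gw 0.0651 shift [ 0.1142  0.0023 -0.0074] w [-0.0049  0.0004 -0.0013]
```

View pics/p10.png

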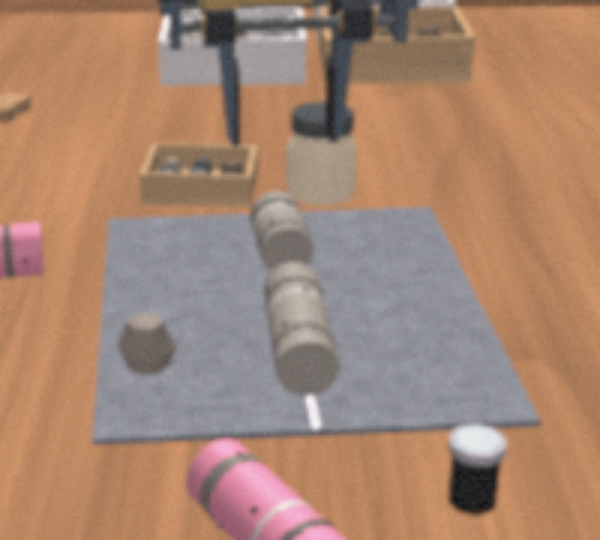

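The open fingers are above the short core, across it. I'll lower them astride.

Request:
{"method": "jog_arm", "body": {
  "moves": [
    {"x": 0.02, "y": 0.002, "z": -0.007, "wx": -0.005, "wy": 0, "wz": 0, "jaw": 0.43},
    {"x": 0.05, "y": 0.002, "z": -0.007, "wx": -0.005, "wy": 0, "wz": 0, "jaw": 0.43},
    {"x": 0.08, "y": 0.002, "z": -0.007, "wx": -0.005, "wy": 0, "wz": 0, "jaw": 0.43},
    {"x": 0.1, "y": 0.002, "z": -0.007, "wx": -0.005, "wy": 0, "wz": 0, "jaw": 0.43},
    {"x": 0.112, "y": 0.002, "z": -0.007, "wx": -0.005, "wy": 0, "wz": 0, "jaw": 0.43},
    {"x": 0.112, "y": 0.002, "z": -0.007, "wx": -0.005, "wy": 0, "wz": 0, "jaw": 0.43},
    {"x": 0.112, "y": 0.002, "z": -0.007, "wx": -0.005, "wy": 0, "wz": 0, "jaw": 0.43}
  ]
}}

```text
clock: 16.9
tool_pos: [0.5529, -0.0977, 0.0168]
orientation: [0.48, 0.519, -0.479, 0.52]
wrist_force: [-0.1, -0.7, -0.5]
grip_width: 0.065
```

```bash
python3 -c "
from h import *
g2([.5539,-.097,.016]);print(robot.sense()['wrist_force'])
d=robot.snapshot('side');cv2.imwrite('pics/p11.png',cv2.resize(d['frame'][130:310,210:410],None,fx=3,fy=3)[:,:,::-1])"
```

```text
t 16.9 tcp [ 0.5529 -0.0977  0.0168] q [-0.28  0.67  1.69  0.    0.78 -0.36] gw 0.065 shift [ 0.0011  0.0014 -0.0009] w [-0.0003  0.0002 -0.0006]
[-0.08463331 -0.74077429 -0.54630284]
```

View pics/p11.png

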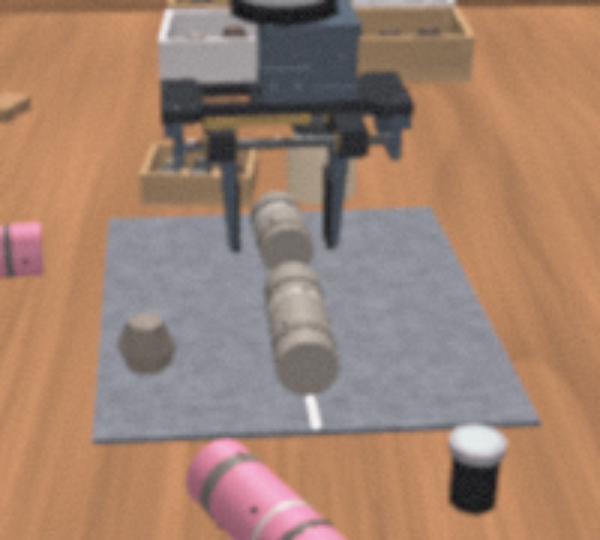

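Request:
{"method": "jog_arm", "body": {
  "moves": [
    {"x": 0, "y": 0.0015, "z": -0.001, "wx": 0, "wy": 0, "wz": 0, "jaw": 0.1},
    {"x": 0, "y": 0.0015, "z": -0.001, "wx": 0, "wy": 0, "wz": 0, "jaw": 0.02},
    {"x": 0, "y": 0.0015, "z": -0.001, "wx": 0, "wy": 0, "wz": 0, "jaw": -0.03},
    {"x": 0, "y": 0.0015, "z": -0.001, "wx": 0, "wy": 0, "wz": 0, "jaw": -0.06},
    {"x": 0, "y": 0.0015, "z": -0.001, "wx": 0, "wy": 0, "wz": 0, "jaw": -0.07},
    {"x": 0, "y": 0.0015, "z": -0.001, "wx": 0, "wy": 0, "wz": 0, "jaw": -0.07},
    {"x": 0, "y": 0.0015, "z": -0.001, "wx": 0, "wy": 0, "wz": 0, "jaw": -0.07}
  ]
}}

```text
clock: 17.65
tool_pos: [0.5533, -0.0968, 0.0159]
orientation: [0.48, 0.52, -0.48, 0.52]
wrist_force: [0.0, 0.2, 0.2]
grip_width: 0.0425
```

Request:
{"method": "jog_arm", "body": {
  "moves": [
    {"x": 0, "y": 0, "z": 0, "wx": 0.006, "wy": 0, "wz": 0, "jaw": -0.07},
    {"x": 0, "y": 0, "z": 0, "wx": 0.012, "wy": 0, "wz": 0, "jaw": -0.07},
    {"x": 0, "y": 0, "z": 0, "wx": 0.018, "wy": 0, "wz": 0, "jaw": -0.07},
    {"x": 0, "y": 0, "z": 0, "wx": 0.024, "wy": 0, "wz": 0, "jaw": -0.07},
    {"x": 0, "y": 0, "z": 0, "wx": 0.03, "wy": 0, "wz": 0, "jaw": -0.07},
    {"x": 0, "y": 0, "z": 0, "wx": 0.036, "wy": 0, "wz": 0, "jaw": -0.07},
    {"x": 0, "y": 0, "z": 0, "wx": 0.036, "wy": 0, "wz": 0, "jaw": -0.07}
  ]
}}

```text
clock: 18.35
tool_pos: [0.5534, -0.0968, 0.0159]
orientation: [0.498, 0.502, -0.498, 0.502]
wrist_force: [-0.0, 0.7, 0.4]
grip_width: 0.0425
```

```bash
python3 -c "
from h import *
g2([.5539,-.097,.016]);print(robot.sense()['wrist_force'],robot.sense()['ft_torque'])
rep([((.554,-.097),.05)],cams=('side',),zlo=.03)"
```

```text
t 18.35 tcp [ 0.5534 -0.0968  0.0159] q [-0.28  0.67  1.69  0.    0.78 -0.29] gw 0.0425 shift [-0.0001  0.0007  0.0003] w [-0.0366 -0.     -0.    ]
[-0.02111426  0.65707506  0.40192953] [ 0.01888764 -0.1084005   0.00076999]
t 18.35 tcp [ 0.5534 -0.0968  0.0159] dist -0.0006 F [-0.   0.7  0.4]
side core x,y 0.5529 -0.097 dist -0.001 yawerr -0.83 ext -0.135 -0.059 363 res 0.00102 h 0.0231
```

The yaw is coming in. I'll add about 1° more, then unwind, open wide and lift straight up.

Request:
{"method": "jog_arm", "body": {
  "moves": [
    {"x": 0, "y": 0.0007, "z": 0, "wx": 0.004, "wy": 0, "wz": 0, "jaw": -0.07},
    {"x": 0, "y": 0.0007, "z": 0, "wx": 0.008, "wy": 0, "wz": 0, "jaw": -0.07},
    {"x": 0, "y": 0.0007, "z": 0, "wx": 0.008, "wy": 0, "wz": 0, "jaw": -0.07},
    {"x": 0, "y": 0.0007, "z": 0, "wx": -0.02, "wy": 0, "wz": 0, "jaw": -0.07},
    {"x": 0, "y": 0.0007, "z": 0, "wx": -0.036, "wy": 0, "wz": 0, "jaw": 0.1},
    {"x": 0, "y": 0.0007, "z": 0, "wx": -0.036, "wy": 0, "wz": 0, "jaw": 0.43},
    {"x": 0, "y": 0.0007, "z": 0, "wx": -0.036, "wy": 0, "wz": 0, "jaw": 0.43},
    {"x": 0, "y": 0.0007, "z": 0, "wx": -0.036, "wy": 0, "wz": 0, "jaw": 0.43},
    {"x": 0, "y": 0.0007, "z": 0, "wx": -0.036, "wy": 0, "wz": 0, "jaw": 0.43}
  ]
}}

```text
clock: 19.3
tool_pos: [0.5539, -0.0968, 0.0159]
orientation: [0.48, 0.519, -0.48, 0.519]
wrist_force: [-0.4, 0.1, 0.4]
grip_width: 0.0649
```

```bash
python3 -c "
from h import *
g2([.5539,-.097,.016]);print(robot.sense()['wrist_force'])
rep([((.554,-.097),.05)],cams=('side','side'),zlo=.03)"
```

```text
t 19.3 tcp [ 0.5539 -0.0968  0.0159] q [-0.28  0.67  1.69 -0.    0.78 -0.36] gw 0.0649 shift [-0.0001 -0.      0.0003] w [-0.0006  0.     -0.    ]
[-0.42767811  0.14933905  0.4352848 ]
t 19.3 tcp [ 0.5539 -0.0968  0.0159] dist -0.0 F [-0.4  0.1  0.4]
side core x,y 0.5535 -0.0981 dist -0.0005 yawerr 0.86 ext -0.135 -0.061 295 res 0.00061 h 0.0227
side core x,y 0.5537 -0.098 dist -0.0003 yawerr 1.48 ext -0.136 -0.06 304 res 0.00076 h 0.0227
```

Request:
{"method": "jog_arm", "body": {
  "moves": [
    {"x": -0.03, "y": 0, "z": 0, "wx": 0, "wy": 0, "wz": 0, "jaw": 0.43},
    {"x": -0.09, "y": 0, "z": 0, "wx": 0, "wy": 0, "wz": 0, "jaw": 0.43},
    {"x": -0.15, "y": 0, "z": 0, "wx": 0, "wy": 0, "wz": 0, "jaw": 0.43},
    {"x": -0.21, "y": 0, "z": 0, "wx": 0, "wy": 0, "wz": 0, "jaw": 0.43},
    {"x": -0.27, "y": 0, "z": 0.05, "wx": 0, "wy": 0, "wz": 0, "jaw": 0.43},
    {"x": -0.3, "y": -0.05, "z": 0.15, "wx": 0, "wy": 0, "wz": 0, "jaw": 0.43},
    {"x": -0.3, "y": -0.1, "z": 0.25, "wx": 0, "wy": 0, "wz": 0, "jaw": 0.43},
    {"x": -0.3, "y": -0.2, "z": 0.4, "wx": 0, "wy": 0, "wz": 0, "jaw": 0.43},
    {"x": -0.3, "y": -0.25, "z": 0.5, "wx": 0, "wy": 0, "wz": 0, "jaw": 0.43},
    {"x": -0.3, "y": -0.25, "z": 0.55, "wx": 0, "wy": 0, "wz": 0, "jaw": 0.43}
  ]
}}

```text
clock: 20.4
tool_pos: [0.4598, -0.358, 0.2374]
orientation: [0.48, 0.52, -0.48, 0.52]
wrist_force: [1.4, -0.2, -0.5]
grip_width: 0.0651
```

Request:
{"method": "jog_arm", "body": {
  "moves": [
    {"x": 0, "y": 0, "z": 0.05, "wx": 0, "wy": 0, "wz": 0, "jaw": 0.43},
    {"x": 0, "y": 0, "z": 0.1, "wx": 0, "wy": 0, "wz": 0, "jaw": 0.43},
    {"x": 0, "y": 0, "z": 0.1, "wx": 0, "wy": 0, "wz": 0, "jaw": 0.43},
    {"x": 0, "y": 0, "z": 0.1, "wx": 0, "wy": 0, "wz": 0, "jaw": 0.43},
    {"x": 0, "y": 0, "z": 0.1, "wx": 0, "wy": 0, "wz": 0, "jaw": 0.43}
  ]
}}

```text
clock: 20.9
tool_pos: [0.4671, -0.4303, 0.2369]
orientation: [0.48, 0.52, -0.479, 0.519]
wrist_force: [0.6, -0.4, 0.3]
grip_width: 0.0654
```

Run:
```python
from h import *
rep([((.54,.047),.07),((.554,-.097),.05)],'p12',cams=('side','top','top'))
d=robot.snapshot('top');P=cloud(d)
for n,(x0,y0,x1,y1) in dict(spec=(262,178,290,198),jar=(372,220,410,252),tray=(370,170,412,220),lens=(208,250,232,272)).items():
    o=cloud(dict(np.load('top0.npz')))
    r=[]
    for A in(o,P):
        Q=A[y0:y1,x0:x1].reshape(-1,3); Q=Q[(Q[:,2]>.016)&(Q[:,2]<.12)]; r.append(Q.mean(0).round(4))
    print(n,r)
cv2.imwrite('pics/p12z.png',cv2.resize(d['frame'][160:290,210:410],None,fx=4,fy=4,interpolation=cv2.INTER_CUBIC)[:,:,::-1])
```

```text
t 20.9 tcp [ 0.4671 -0.4303  0.2369] dist -0.1134 F [ 0.6 -0.4  0.3]
side core x,y 0.5431 0.0465 dist 0.0007 yawerr 1.0 ext -0.012 0.105 616 res 0.00054 h 0.0227
side core x,y 0.5536 -0.0976 dist -0.0004 yawerr 0.76 ext -0.135 -0.06 287 res 0.00068 h 0.0225
top core x,y 0.5422 0.0473 dist -0.0001 yawerr 1.04 ext -0.008 0.102 644 res 0.00102 h 0.0235
top core x,y 0.5525 -0.0978 dist -0.0015 yawerr 0.75 ext -0.133 -0.062 419 res 0.00116 h 0.0236
top core x,y 0.5422 0.0472 dist -0.0001 yawerr 0.89 ext -0.008 0.102 640 res 0.00101 h 0.0236
top core x,y 0.5527 -0.0977 dist -0.0013 yawerr 0.2 ext -0.134 -0.062 412 res 0.00108 h 0.0234
spec [array([0.6403, 0.0625, 0.0305]), array([0.6401, 0.0627, 0.0302])]
jar [array([ 0.5136, -0.2235,  0.0648]), array([ 0.5135, -0.2235,  0.0648])]
tray [array([ 0.6209, -0.2398,  0.0236]), array([ 0.6218, -0.2395,  0.0237])]
lens [array([0.4512, 0.1997, 0.0404]), array([0.4513, 0.1997, 0.0405])]
```

View pics/p12z.png

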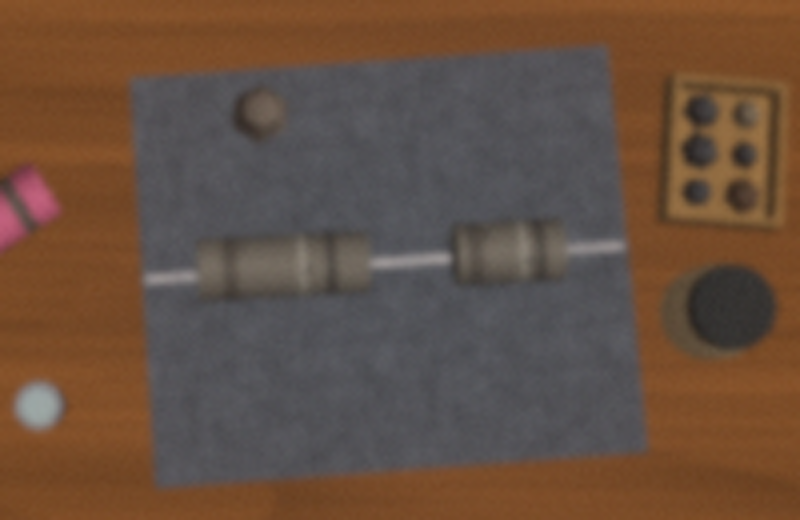

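The final top view shows the long core at about (283,266) and the short core at about (510,250), both lying squarely along the line. The specimen, tray, jar and lens have not moved. I'm handing the job in.

```bash
python3 -c "
from station import robot
print(robot.job_done())"
```

```text
the job is handed in; nothing more can be done
None
```

Both cores are at rest along the white line, and I handed the job in at about 21 s of the 64 s allowed. I rolled the long core first, then the short one, by pushing slowly from behind with both fingertips. Neither was lifted.

- **Extra step on the short core:** it came to rest skewed about 2.5° and 1–2 mm off the line. I corrected that with a loose twist nudge: the fingers stood astride it with a 42 mm gap and no grip. This nudge slid the core a little rather than rolling it.
- **Long core:** it is within 1 mm of the line, with a yaw error of about 1°.
- **Short core:** the side camera puts it 0.4 mm off the line and the top camera 1.4 mm, a disagreement within the calibration tolerance. Its yaw error is below 1°.
- **Bystanders:** the specimen, lens, jar and tray read within 1 mm of where they started.
- **Forces and clearance:** the wrist force readings after each move stayed under about 2 N. The arm was clear of everything at hand-in.
- **Refused or unusable:** two early move calls were refused because every key is required; nothing moved. Yaw fits taken while the fingers touched the short core read 15–17°. Finger points corrupted them, so I ignored them.

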